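# Hang the gaming headset over the desk rail

### The arm

A 6-joint arm with a two-finger parallel gripper is mounted at the origin on the work surface. World frame = base frame: x ahead of the robot, y to its left, z up, the work surface at z = 0. Lengths are in m, angles in rad, forces in N, time in s.
With the tool pointing down it reaches from about 0.375 to 0.925 m from the base axis. Payload 5.7 kg.
Tool frame: the origin (TCP) lies midway between the tips of the shut fingers; the grasp point (between the pads) lies 19 mm behind it; z points along the fingers, y is the line along which they close (so a half turn about z gives the same grasp; the last joint's range is limited). The gripper opens to 85 mm and grips with 20 to 120 N. Pads are 22 mm wide; open, the fingers measure 114 mm over their backs; the gripper's body (76 mm by 85 mm) begins 54 mm behind the grasp point. The pads swing forward as they close: fully open they stand 13 mm farther back than shut.
Start: joints at [1.165, 0.359, 1.51, -0, 1.272, -0.115], TCP at [0.172, 0.575, 0.231] pointing down, gripper open.
Joint ranges: [-2.97, 2.97], [-1.01, 2.36], [0.21, 2.38], [-0.96, 4.11], [0.2, 2.71], [-2.98, 2.98]. Speed limits (rad/s): [2.39, 2.39, 3.14, 3.14, 3.14, 3.14].

### API

Orientations are given as a rotation vector (axis times angle).
In Python, from rig import observe, read_camera, sign_off gives the robot as it stands. The module is installed in compiled form; this text tells all that it offers.
- The arm moves only by the tool servo_tool, never from a script. Its argument "targets" is a list of rows, each a list of 5 numbers: the shift along the tool's x, y, z in m, then the turn about the tool's z in rad, then the finger opening in m, from 0 to 0.0854. In form: [[x, y, z, yaw, gripper], ...]. A call has 1 to 8 rows; each row shifts and turns the commanded pose from where the row before left it, along the tool's axes as they then stand; what a row does not reach is not made up. A row lasts 1/8 s, in which the tool goes at most 62.5 mm and 10.7 degrees, less where a joint would pass 70% of its speed; a pose out of reach is approached as far as the arm can. A call with a gripper value outside its range is refused whole. The fingers move at their own pace and stop on an object; "newtons" is the grip in N (left out, the last holds). Time passes only in rows, so rows that do not move let the fingers close. It gives the time, the measured TCP pose, the force, the opening and the grip force at its end, in the units of the state.
- observe(): the state, without advancing time (a new reading comes with each control period).
- read_camera(name): name is "scene" or "side" or "wrist"; returns a dict with "img" (480x640x3 uint8, red, green, blue), "K" (3x3 intrinsics, pixels), "dist_coeffs" ([k1, k2, p1, p2, k3] as OpenCV has them; the pictures are not rectified), "R" (3x3) and "t" (3): a world point X has camera coordinates R X + t. Camera axes: x right, y down, z forward; pixel columns grow to the right and rows downward; lengths in m; the calibration is good to about 2 mm. A picture is of the moment at which its call begins. There is no depth.
- sign_off(): hands the job in; it is judged then, once.
The state is a dict: "t": time; "joint_pos": joint angles; "dq": joint speeds; "joint_efforts": joint torques, N m; "tcp_pos": TCP position; "tool_rot": TCP orientation; "ft_force": force on the tool from outside, world axes, zero at the start; "ft_torque": the same for the moment, N m; "opening": opening from 0.0 (shut) to 1.0 (fully open); "grip_force": force on a finger pad.
Only numpy, scipy, OpenCV 4.12 (cv2) and the standard library are available. Lean on these libraries where they do the work, as an engineer would, in place of code of your own. Each camera call takes 0.05 s, during which the arm holds its last target. There are 200 camera calls.

### The job

The headset is lying on its side on the desk. First stand it upright on its ear cups on the desk and let go of it, then take it afresh by the top of its headband and hang it gently over the steel rail, at the middle of the bar and square to it, with one ear cup on each side of the bar, and leave it hanging there still. Leave the controller, paperweight, cup and bottle opener where they are.

Things in the scene. Friction and masses are not known exactly. Their poses are not given: they have to be found in the camera images.
- headset: rigid gaming headset, 176 mm ear to ear (x), 161 tall (y, to the headband's top), 72 thick (z, up as it lies at the start). Origin on the side it first lies on, 65 mm along y from the ear cups' flat lower ends. Each cup: rounded block, |x| 45 to 87, y -65 to 5, z 0 to 72 mm; gap between the cups 90. Slim 12 mm arms lead up to the headband's top. 0.2 to 0.3 kg
- headset_crown (a point): centre of the headband's top, a straight round blue grip bar 22 mm in diameter, 72 mm long along the headset's x, at (0, 85, 36) mm in the headset's frame; 36 mm above the desk while the headset lies, 150 mm when it stands. Axes as the headset's
- headset_foot (a point): point midway between the flat lower ends of the two ear cups, 150 mm from headset_crown
- rail: fixed steel rail: level bar 18 mm wide, 14 thick, 260 long along its y, top 165 mm above the desk, on a post at each end (18 x 14 mm, 123 mm from the middle) with dark wooden feet (130 along x, 36 along y, 10 high). Origin on the desk below the bar's middle, z up
- rail_mid (a point): middle of the bar's top face, 165 mm above the desk. Axes as the rail's: y along the bar
- controller: yellow plastic game controller with two grips, about 95 x 160 mm, 40 mm high, origin under its centre; loose bystander; must be left where it is
- paperweight: green glass paperweight, 76 mm across, 50 mm high, origin under its centre; loose bystander; must be left where it is
- cup: grey silicone cup, 76 mm across the rim, 85 mm high, origin under its centre; loose bystander; must be left where it is
- opener: flat steel bottle opener, 130 mm long along x, 40 mm wide at the head, 6 mm thick, origin under its middle; loose bystander; must be left where it is

How it is judged:
On the way:
1. the headset stands upright on its ear cups on the desk, let go and still (angle between headset's own y axis and vertical below 0.1 rad and height (world z) of headset_foot below 0.006 m and contact force between headset and the arm below 0.1 N and contact force between headset and the fingers below 0.1 N and linear speed of headset below 0.03 m/s), for 0.2 s.
At the end, for the whole second after the job is handed in: The headset hangs still on the bar (over 1 N on the rail, crown centre 168 to 190 mm up, under 0.03 m/s and 0.3 rad/s), crown within 35 mm of the middle along the bar and 25 mm across, upright within 0.3 rad, its z axis in line with the bar within 0.25 rad (contact force between headset and rail above 1 N and height (world z) of headset_crown between 0.168 and 0.19 m and x of headset_crown in the frame of rail between -0.025 and 0.025 m and y of headset_crown in the frame of rail between -0.035 and 0.035 m and angle between headset's own y axis and vertical below 0.3 rad and angle between the z axis of headset and the y axis of rail, either way round below 0.25 rad and linear speed of headset below 0.03 m/s and angular speed of headset below 0.3 rad/s); the robot touches nothing.
It fails at once if the controller is moved by more than 25 mm (distance of controller from where it was at the start of the episode above 0.025 m).
It fails at once if the paperweight is moved by more than 25 mm (distance of paperweight from where it was at the start of the episode above 0.025 m).
It fails at once if the cup is moved by more than 25 mm (distance of cup from where it was at the start of the episode above 0.025 m).
It fails at once if the opener is moved by more than 25 mm (distance of opener from where it was at the start of the episode above 0.025 m).
It fails at once if the headset is banged or pressed on the rail with more than 50 N (contact force between headset and rail above 50 N).
It also fails if it takes over 70 s, if anything falls off the work surface, if the arm or the gripper's body presses on something with over 40 N, if the wrist force passes 120 N, or if a joint passes its speed limit or range.

## Working session

There is one attempt and no reset: what is moved stays moved. The work goes in short steps, Python scripts to look and compute and a tool call to move; the robot and the scene stay as the last step left them, time stands still between calls to the robot, and variables do not carry over. Pictures are saved under pics/ and viewed, at most 10 in all, crops included, and the job is handed in when it is done.

Besides the shell and the picture viewer there is one more tool, called after ">>>" as name(argument=value, ...), one argument or row to a line, values as JSON. servo_tool: Moves the arm, as the interface text tells. Its arguments: {"type":"object","properties":{"targets":{"type":"array","items":{"type":"array","items":{"type":"number"}}},"newtons":{"type":"number"}},"required":["targets"]}

```bash
mkdir -p pics; python3 - <<'E'
from rig import *
import cv2,pickle
d={}
for n in("scene","side"):
    c=read_camera(n); d[n]=c; cv2.imwrite(f"pics/{n}0.png",c["img"][:,:,::-1]); print(n,c["K"].tolist(),c["dist_coeffs"],(-c["R"].T@c["t"]).round(3))
pickle.dump(d,open("cams.pkl","wb"))
s=observe(); print(s)
E
```

```text
scene [[511.55258896969104, 0.0, 318.41159929016993], [0.0, 511.55258896969104, 243.21981503333132], [0.0, 0.0, 1.0]] [-0.00846841  0.          0.          0.          0.        ] [ 0.993 -0.732  0.701]
side [[567.0688458389242, 0.0, 320.37084908541385], [0.0, 567.0688458389242, 232.18083723439497], [0.0, 0.0, 1.0]] [-0.02473559  0.          0.          0.          0.        ] [ 0.041 -0.542  0.853]
{'t': 0.1, 'joint_pos': array([ 1.16484144e+00,  3.59430321e-01,  1.51132921e+00,  1.51546351e-05,
        1.27251394e+00, -1.15142735e-01]), 'dq': array([-0.00031204, -0.0021406 , -0.00241748,  0.00021113, -0.00127829,
        0.00106955]), 'joint_efforts': array([ 6.23905107e-04, -5.28657746e+01, -2.79350513e+01, -1.50415558e-04,
        5.01333940e-03,  1.66210759e-05]), 'tcp_pos': array([0.17181908, 0.57422685, 0.23053733]), 'tool_rot': array([-4.55140677e-01, -3.10799559e+00,  2.54488730e-03]), 'ft_force': array([-0.33026691,  0.36823745,  0.30440711]), 'ft_torque': array([ 0.05504467, -0.01449656,  0.04770561]), 'grip_force': 0.0, 'opening': 1.00274001904137}
```

View pics/scene0.png

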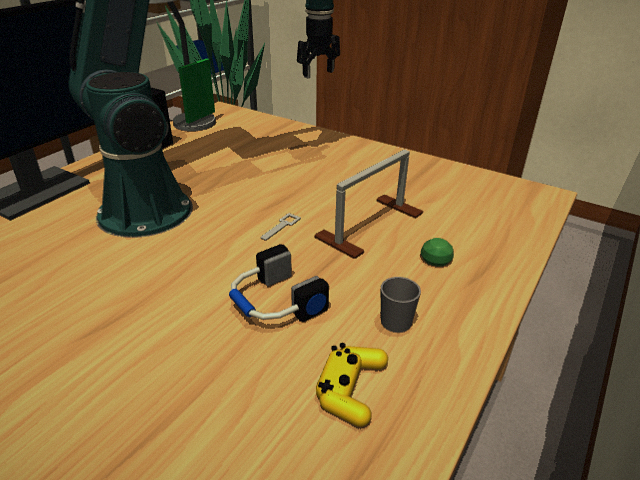

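View pics/side0.png

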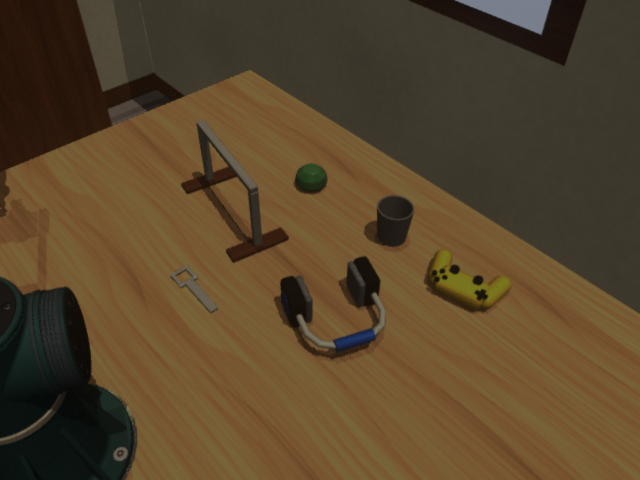

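```bash
python3 - <<'E'
import cv2,pickle,numpy as np
d=pickle.load(open("cams.pkl","rb"))
def crop(n,x,y):
    im=np.clip(d[n]["img"][y:y+100,x:x+133,::-1].astype(float)*(1.2 if n=="scene" else 2),0,255).astype(np.uint8)
    im=cv2.resize(im,(399,300),interpolation=cv2.INTER_CUBIC)
    for u in range(-(-x//10)*10,x+133,10):
        cv2.line(im,((u-x)*3,0),((u-x)*3,4 if u%50 else 12),(255,255,255),1)
        if u%20==0: cv2.putText(im,str(u),((u-x)*3-8,14),0,.3,(255,255,255),1)
    for v in range(-(-y//10)*10,y+100,10):
        cv2.line(im,(0,(v-y)*3),(4,(v-y)*3),(255,255,255),1)
        if v%20==0: cv2.putText(im,str(v),(6,(v-y)*3+3),0,.3,(255,255,255),1)
    return im
cv2.imwrite("pics/mos.png",np.vstack([np.hstack([crop("scene",215,235),crop("side",270,255)]),np.hstack([crop("scene",300,140),crop("side",165,110)])]))
E
```

```text
(no output)
```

View pics/mos.png

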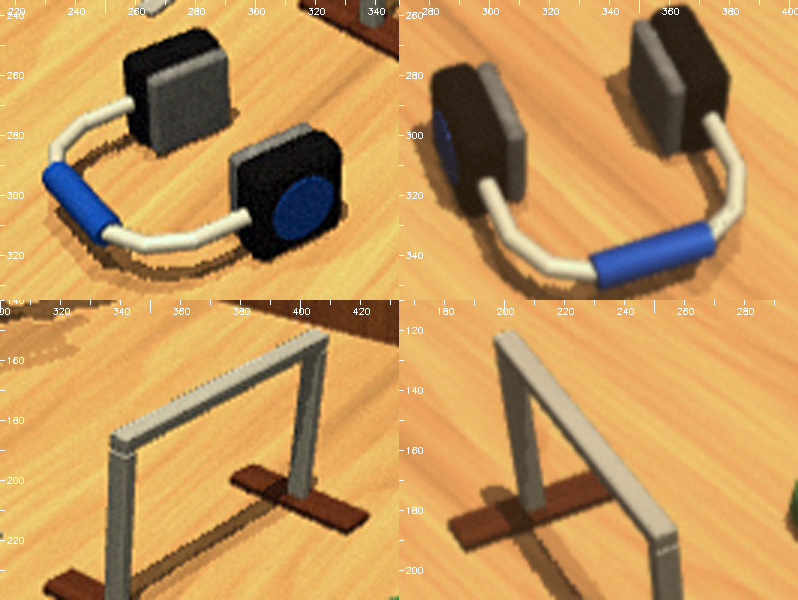

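```bash
cat > h.py <<'E'
import cv2,pickle,numpy as np
d=pickle.load(open("cams.pkl","rb"))
def ray(n,p):
    c=d[n]; u=cv2.undistortPoints(np.array([[p]],float),c["K"],c["dist_coeffs"])[0,0]
    return -c["R"].T@c["t"], c["R"].T@np.array([u[0],u[1],1])
def onz(n,p,z):
    o,r=ray(n,p); return o+r*(z-o[2])/r[2]
def tri(ps):
    A=np.zeros((3,3));b=np.zeros(3)
    for n,p in ps:
        o,r=ray(n,p); r/=np.linalg.norm(r); M=np.eye(3)-np.outer(r,r); A+=M;b+=M@o
    return np.linalg.solve(A,b)
E
python3 - <<'E'
from h import *
for nm,a,b,z in [("gripA",(233,290.7),(335.3,347),.036),("gripB",(250.7,313),(374.7,333.7),.036),
 ("railnear",(340.7,185.6),(253.3,188.7),.165),("railfar",(405,151.5),(201,121.7),.165)]:
    print(nm,tri([("scene",a),("side",b)]).round(4),onz("scene",a,z).round(4),onz("side",b,z).round(4))
# cups lower desk corners etc
for nm,p in [("opener a",(263,238)),("opener b",(298,217)),("cup base",(398,325)),("ctrl",(345,385)),("pw",(437,258))]: print(nm,onz("scene",p,0).round(3))
E
```

```text
gripA [ 0.4362 -0.1607  0.0393] [ 0.433  -0.1548  0.036 ] [ 0.4366 -0.1617  0.036 ]
gripB [ 0.5052 -0.1884  0.0381] [ 0.5037 -0.1869  0.036 ] [ 0.5065 -0.1873  0.036 ]
railnear [0.5034 0.141  0.1601] [0.507  0.1365 0.165 ] [0.4987 0.1336 0.165 ]
railfar [0.5491 0.3833 0.1638] [0.5506 0.3786 0.165 ] [0.5492 0.3834 0.165 ]
opener a [0.335 0.069 0.   ]
opener b [0.351 0.195 0.   ]
cup base [ 0.74  -0.027  0.   ]
ctrl [ 0.726 -0.211  0.   ]
pw [0.721 0.224 0.   ]
```

```bash
cat >> h.py <<'E'
from scipy.spatial.transform import Rotation as Ro
def go(wps):
    "wps: list of (x,y,z,heading of tool y in deg); prints total tool-axis shifts per leg; yaw applied after its leg"
    from rig import observe
    s=observe(); R=Ro.from_rotvec(s["tool_rot"]).as_matrix(); p=s["tcp_pos"]
    print("t",s["t"],"tcp",p.round(4),"head",np.degrees(np.arctan2(R[1,1],R[0,1])).round(1),"q6",s["joint_pos"][5].round(2),"F",s["ft_force"].round(1),"open",round(s["opening"]*85.4,1),"grip",round(s["grip_force"],1))
    for w in wps:
        w=np.array(w,float); h=np.arctan2(R[1,1],R[0,1])
        yaw=-(np.radians(w[3])-h); print((R.T@(w[:3]-p)).round(4),"yaw",yaw.round(3)); R=R@Ro.from_rotvec([0,0,yaw]).as_matrix(); p=w[:3]
E
python3 -c "
from h import *
go([(.42,.15,.25,67.3),(.47,-.1735,.15,67.3),(.47,-.1735,.017,67.3)])"
```

```text
t 0.1 tcp [0.1718 0.5742 0.2305] head 73.3 q6 -0.12 F [-0.3  0.4  0.3] open 85.6 grip 0.0
[-0.3594 -0.3353 -0.019 ] yaw 0.105
[-0.171  -0.279   0.1005] yaw -0.0
[-0.      0.0002  0.133 ] yaw 0.0
```

>>> servo_tool(
  targets=[
    [-0.036, -0.0335, -0.002, 0, 0.085],
    [-0.036, -0.0335, -0.002, 0, 0.085],
    [-0.036, -0.0335, -0.002, 0, 0.085],
    [-0.036, -0.0335, -0.002, 0, 0.085],
    [-0.036, -0.0335, -0.002, 0, 0.085],
    [-0.036, -0.0335, -0.002, 0, 0.085],
    [-0.036, -0.0335, -0.002, 0, 0.085],
    [-0.036, -0.0335, -0.002, 0, 0.085],
  ],
)

```text
t: 1.1
tcp_pos: [0.3715, 0.2339, 0.2472]
tool_rot: [-0.455, -3.108, 0.0]
ft_force: [1.1, -1.7, -0.0]
opening: 0.999
grip_force: 0.0
```

>>> servo_tool(
  targets=[
    [-0.036, -0.0335, -0.002, 0, 0.085],
    [-0.036, -0.0335, -0.002, 0.105, 0.085],
    [-0.021, -0.035, 0, 0, 0.085],
    [-0.021, -0.035, 0, 0, 0.085],
    [-0.021, -0.035, 0, 0, 0.085],
    [-0.021, -0.035, 0, 0, 0.085],
    [-0.021, -0.035, 0, 0, 0.085],
    [-0.021, -0.035, 0, 0, 0.085],
  ],
)

```text
t: 2.1
tcp_pos: [0.4559, -0.093, 0.2511]
tool_rot: [-0.618, -3.08, -0.0]
ft_force: [0.4, -0.0, 0.7]
opening: 0.994
grip_force: 0.0
```

```bash
python3 -c "
from h import *
go([(.47,-.1735,.15,67.3),(.47,-.1735,.017,67.3)])"
```

```text
t 2.1 tcp [ 0.4559 -0.093   0.2511] head 67.3 q6 -1.52 F [ 0.4 -0.   0.7] open 84.9 grip 0.0
[-0.0441 -0.0689  0.101 ] yaw 0.0
[-1.00e-04  0.00e+00  1.33e-01] yaw 0.0
```

>>> servo_tool(
  targets=[
    [-0.022, -0.0345, 0.03, 0, 0.085],
    [-0.022, -0.0345, 0.03, 0, 0.085],
    [0, 0, 0.04, 0, 0.085],
    [0, 0, 0, 0, 0.085],
    [0, 0, 0, 0, 0.085],
  ],
)

```text
t: 2.72
tcp_pos: [0.4704, -0.1722, 0.1521]
tool_rot: [0.617, 3.08, -0.0]
ft_force: [0.4, -0.5, 0.2]
opening: 0.997
grip_force: 0.0
```

```bash
python3 -c "
from h import *
import cv2
from rig import read_camera
go([(.47,-.1735,.15,67.3),(.47,-.1735,.017,67.3)])
c=read_camera('wrist');cv2.imwrite('pics/w1.png',c['img'][:,:,::-1])
d['wrist']=c; pickle.dump(d,open('cams.pkl','wb'))
for x in [(.4362,-.1607,.036),(.5052,-.187,.036)]: print(cv2.projectPoints(np.array([x]),cv2.Rodrigues(c['R'])[0],c['t'],c['K'],c['dist_coeffs'])[0].round(0))"
```

```text
t 2.725 tcp [ 0.4704 -0.1722  0.1521] head 67.3 q6 -1.66 F [ 0.4 -0.5  0.2] open 85.1 grip 0.0
[-0.0001 -0.0014  0.0021] yaw 0.001
[0.    0.    0.133] yaw 0.0
[[[309. 179.]]]
[[[312. 285.]]]
```

View pics/w1.png

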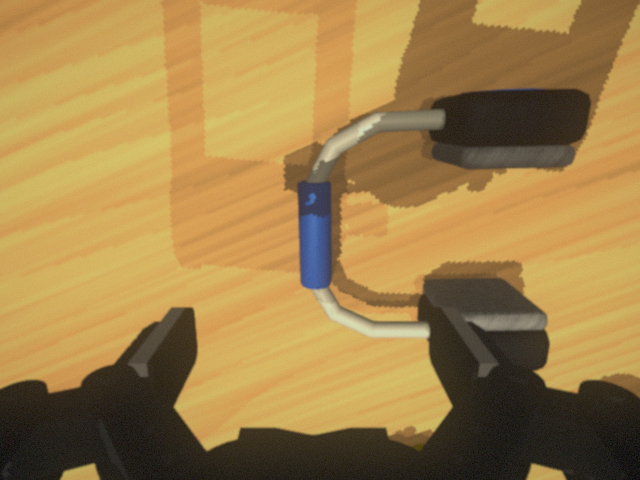

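>>> servo_tool(
  targets=[
    [0, 0.002, 0.045, 0, 0.085],
    [0, 0, 0.045, 0, 0.085],
    [0, 0, 0.03, 0, 0.085],
    [0, 0, 0.013, 0, 0.085],
    [0, 0, 0, 0, 0.085],
    [0, 0, 0, 0, 0.015],
    [0, 0, 0, 0, 0.015],
    [0, 0, 0, 0, 0.015],
  ],
  newtons=20,
)

```text
t: 3.78
tcp_pos: [0.4714, -0.1708, 0.0191]
tool_rot: [0.617, 3.079, -0.001]
ft_force: [-0.2, 0.7, -0.2]
opening: 0.37
grip_force: 0.0
```

>>> servo_tool(
  targets=[
    [0, 0, 0, 0, 0.015],
    [0, 0, 0, 0, 0.015],
    [0, 0, 0, 0, 0.015],
    [0, 0, 0, 0, 0.015],
  ],
)

```text
t: 4.28
tcp_pos: [0.4711, -0.1708, 0.0184]
tool_rot: [0.617, 3.08, -0.001]
ft_force: [-1.2, -2.3, 3.5]
opening: 0.249
grip_force: 21.7
```

>>> servo_tool(
  targets=[
    [0, 0.003, -0.01, 0, 0.015],
    [0, 0.003, -0.01, 0, 0.015],
    [0, 0.0045, -0.01, 0, 0.015],
    [0, 0.0045, -0.01, 0, 0.015],
    [0, 0.006, -0.0095, 0, 0.015],
    [0, 0.006, -0.0095, 0, 0.015],
    [0, 0.007, -0.0085, 0, 0.015],
    [0, 0.007, -0.0085, 0, 0.015],
  ],
)

```text
t: 5.28
tcp_pos: [0.4868, -0.1322, 0.0948]
tool_rot: [-0.617, -3.08, 0.0]
ft_force: [0.1, -0.6, -3.9]
opening: 0.245
grip_force: 19.7
```

```bash
python3 -c "
from h import *
import cv2
from rig import read_camera
go([])
a=read_camera('side')['img'][190:420,190:490];b=read_camera('scene')['img'][150:380,180:480]
cv2.imwrite('pics/l1.png',cv2.resize(np.vstack([np.clip(a*2.,0,255),b]).astype(np.uint8)[:,:,::-1],None,fx=1.3,fy=1.3))"
```

```text
t 5.275 tcp [ 0.4868 -0.1322  0.0948] head 67.3 q6 -1.58 F [ 0.1 -0.6 -3.9] open 20.9 grip 19.7
```

View pics/l1.png

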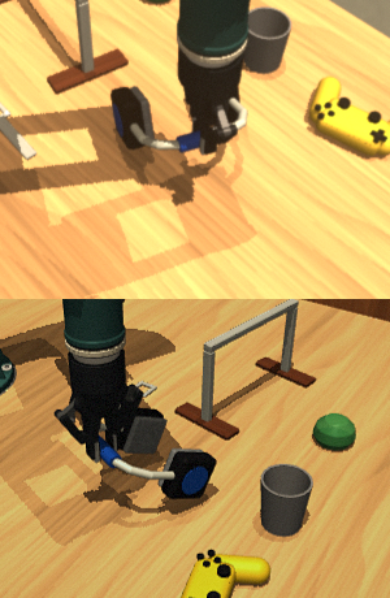

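>>> servo_tool(
  targets=[
    [0, 0, 0, 0, 0.015],
    [0, 0, 0, 0, 0.015],
  ],
)

```text
t: 5.62
tcp_pos: [0.4863, -0.1327, 0.0939]
tool_rot: [-0.618, -3.079, 0.0]
ft_force: [1.2, -0.7, -2.5]
opening: 0.247
grip_force: 19.8
```

```bash
cat >> h.py <<'E'
def overlay(fn,tilts,off=0.019,sx=0):
    from rig import read_camera,observe
    s=observe(); R=Ro.from_rotvec(s["tool_rot"]).as_matrix(); C=s["tcp_pos"]+[0,0,off]
    yt=R[:,1]; c=read_camera("scene"); im=c["img"][:,:,::-1].astype(np.uint8).copy()
    P0=None; lines=[]
    xh=np.array([yt[1],-yt[0],0])  # toward scene camera
    C=C+sx*xh
    for k,a in enumerate(tilts):
        a=np.radians(a); y=-np.cos(a)*yt+np.sin(a)*np.array([0,0,1]); z=np.cos(a)*np.array([0,0,1])+np.sin(a)*yt
        pts=[C+.087*xh+(v-.085)*y+(w-.036)*z for v,w in [(-.065,0),(.005,0),(.005,.072),(-.065,.072)]]
        q=cv2.projectPoints(np.array(pts),cv2.Rodrigues(c["R"])[0],c["t"],c["K"],c["dist_coeffs"])[0][:,0]
        lines.append(q); print(fn,np.degrees(a).round(),"lowest z",min(p[2] for p in pts).round(4))
    u,v=np.array(lines).reshape(-1,2).mean(0).astype(int); u0=max(u-130,0);v0=max(v-100,0)
    im=cv2.resize(im[v0:v0+180,u0:u0+240],None,fx=3,fy=3,interpolation=cv2.INTER_CUBIC); im=np.clip(im*1.5,0,255).astype(np.uint8)
    col=[(0,0,255),(0,255,0),(255,255,0)]
    for q,cc in zip(lines,col): cv2.polylines(im,[((q-[u0,v0])*3).astype(np.int32)],True,cc,1)
    cv2.imwrite(fn,im)
E
python3 -c "
from h import *
go([]); overlay('pics/o1.png',[0,15,30])"
```

```text
t 5.625 tcp [ 0.4863 -0.1327  0.0939] head 67.3 q6 -1.58 F [ 1.2 -0.7 -2.5] open 21.1 grip 19.8
pics/o1.png 0.0 lowest z 0.0769
pics/o1.png 15.0 lowest z 0.0393
pics/o1.png 30.0 lowest z 0.0067
```

View pics/o1.png

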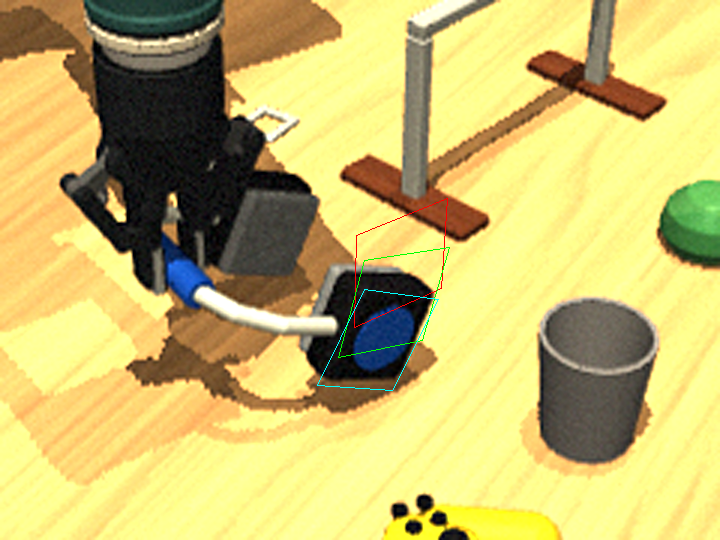

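>>> servo_tool(
  targets=[
    [0, 0.008, -0.009, 0, 0.015],
    [0, 0.008, -0.009, 0, 0.015],
    [0, 0.009, -0.009, 0, 0.015],
    [0, 0.009, -0.009, 0, 0.015],
    [0, 0.01, -0.008, 0, 0.015],
    [0, 0.01, -0.008, 0, 0.015],
    [0, 0.01, -0.008, 0, 0.015],
    [0, 0, 0, 0, 0.015],
  ],
)

```text
t: 6.68
tcp_pos: [0.5122, -0.0731, 0.155]
tool_rot: [0.616, 3.079, -0.0]
ft_force: [1.2, 0.2, -3.0]
opening: 0.248
grip_force: 19.8
```

```bash
python3 -c "
from h import *
go([]); overlay('pics/o2.png',[55,70,85])"
```

```text
t 6.675 tcp [ 0.5122 -0.0731  0.155 ] head 67.4 q6 -1.45 F [ 1.2  0.2 -3. ] open 21.2 grip 19.8
pics/o2.png 55.0 lowest z 0.0305
pics/o2.png 70.0 lowest z 0.0208
pics/o2.png 85.0 lowest z 0.0215
```

View pics/o2.png

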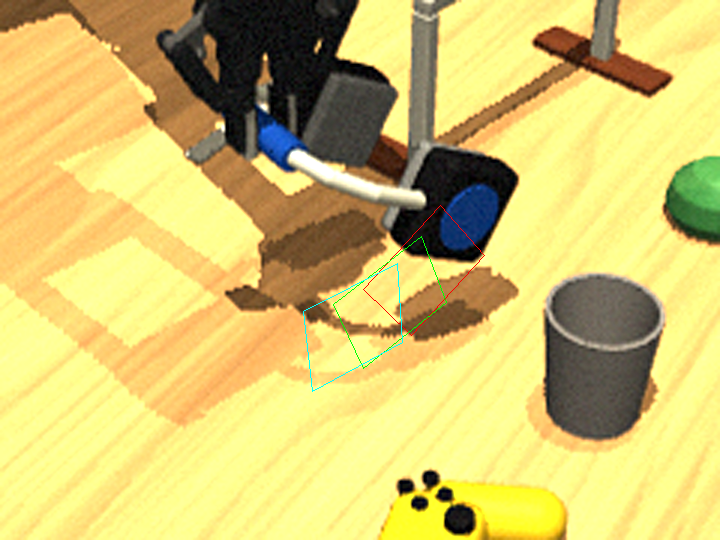

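>>> servo_tool(
  targets=[
    [0, 0, 0, 0, 0.019],
    [0, 0, 0, 0, 0.02],
  ],
)

```text
t: 6.98
tcp_pos: [0.511, -0.0738, 0.1539]
tool_rot: [-0.618, -3.079, 0.0]
ft_force: [-0.1, -0.2, -2.7]
opening: 0.247
grip_force: 19.8
```

>>> servo_tool(
  targets=[
    [0, 0, 0, 0, 0.0205],
  ],
)

```text
t: 7.1
tcp_pos: [0.5111, -0.0738, 0.1541]
tool_rot: [-0.618, -3.08, 0.0]
ft_force: [-0.3, -0.6, -2.9]
opening: 0.247
grip_force: 19.8
```

>>> servo_tool(
  targets=[
    [0, 0, 0, 0, 0.0208],
  ],
)

```text
t: 7.22
tcp_pos: [0.5113, -0.0738, 0.1542]
tool_rot: [-0.618, -3.08, 0.0]
ft_force: [0.1, 0.3, -2.2]
opening: 0.248
grip_force: 19.8
```

>>> servo_tool(
  targets=[
    [0, -0.008, 0, 0, 0.015],
    [0, -0.018, 0, 0, 0.015],
    [0, -0.024, 0.002, 0, 0.015],
    [0, -0.026, 0.002, 0, 0.015],
    [0, -0.022, 0.002, 0, 0.015],
    [0, -0.014, 0, 0, 0.015],
    [0, -0.006, 0, 0, 0.015],
    [0, 0, 0, 0, 0.015],
  ],
)

```text
t: 8.22
tcp_pos: [0.4659, -0.1827, 0.1484]
tool_rot: [0.619, 3.08, 0.0]
ft_force: [-0.1, -0.4, -2.4]
opening: 0.249
grip_force: 19.9
```

>>> servo_tool(
  targets=[
    [0, 0.038, -0.049, 0, 0.015],
    [0, 0.03, -0.035, 0, 0.015],
    [0, 0.022, -0.022, 0, 0.015],
    [0, 0.014, -0.012, 0, 0.015],
    [0, 0.007, -0.005, 0, 0.015],
    [0, 0, 0, 0, 0.015],
  ],
)

```text
t: 8.98
tcp_pos: [0.5084, -0.0798, 0.2707]
tool_rot: [-0.616, -3.079, 0.0]
ft_force: [-0.4, -0.8, -3.1]
opening: 0.245
grip_force: 19.8
```

```bash
python3 -c "
from h import *
go([]); overlay('pics/o3.png',[30,45,60])"
```

```text
t 8.975 tcp [ 0.5084 -0.0798  0.2707] head 67.4 q6 -1.47 F [-0.4 -0.8 -3.1] open 20.9 grip 19.8
pics/o3.png 30.0 lowest z 0.1835
pics/o3.png 45.0 lowest z 0.1581
pics/o3.png 60.0 lowest z 0.1418
```

View pics/o3.png

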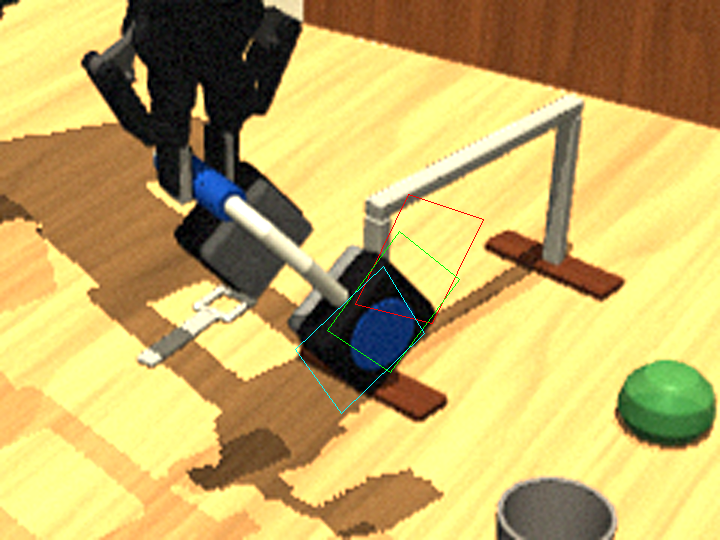

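```bash
cat >> h.py <<'E'
def tilt(off=0.019):
    from rig import read_camera,observe
    s=observe(); R=Ro.from_rotvec(s["tool_rot"]).as_matrix(); C=s["tcp_pos"]+[0,0,off]; yt=R[:,1]; xh=np.array([yt[1],-yt[0],0]); up=np.array([0,0,1])
    c=read_camera("scene"); hsv=cv2.cvtColor(c["img"],cv2.COLOR_RGB2HSV); m=cv2.inRange(hsv,(105,120,25),(130,255,255)); m[:, :180]=0; m[:130]=0
    n,_,st,ce=cv2.connectedComponentsWithStats(m)
    A=np.arange(0,130,1.); X=[]
    for a in np.radians(A):
        y=-np.cos(a)*yt+np.sin(a)*up; X.append(C+.087*xh-.115*y)
    q=cv2.projectPoints(np.array(X),cv2.Rodrigues(c["R"])[0],c["t"],c["K"],c["dist_coeffs"])[0][:,0]
    for i in range(1,n):
        if st[i,4]>40:
            e=np.linalg.norm(q-ce[i],axis=1); k=e.argmin(); print("blob",ce[i].round(1),st[i,4],"tilt",A[k],"err px",e[k].round(1))
E
python3 -c "
from h import *
tilt()"
```

```text
blob [285.3 180.8] 196 tilt 129.0 err px 71.0
blob [341.5 229.2] 388 tilt 54.0 err px 2.4
```

>>> servo_tool(
  targets=[
    [0, -0.008, 0.004, 0, 0.015],
    [0, -0.018, 0.009, 0, 0.015],
    [0, -0.026, 0.012, 0, 0.015],
    [0, -0.028, 0.012, 0, 0.015],
    [0, -0.024, 0.01, 0, 0.015],
    [0, -0.014, 0.006, 0, 0.015],
    [0, -0.006, 0.002, 0, 0.015],
    [0, 0, 0, 0, 0.015],
  ],
)

```text
t: 10.07
tcp_pos: [0.4608, -0.1947, 0.2163]
tool_rot: [-0.619, -3.08, -0.0]
ft_force: [0.0, 0.2, -2.5]
opening: 0.245
grip_force: 19.9
```

>>> servo_tool(
  targets=[
    [0, 0.053, -0.033, 0, 0.015],
    [0, 0.04, -0.022, 0, 0.015],
    [0, 0.027, -0.013, 0, 0.015],
    [0, 0.015, -0.007, 0, 0.015],
    [0, 0.006, -0.003, 0, 0.015],
    [0, 0, 0, 0, 0.015],
  ],
)

```text
t: 10.82
tcp_pos: [0.515, -0.0645, 0.294]
tool_rot: [-0.617, -3.08, 0.001]
ft_force: [0.8, -0.6, -4.2]
opening: 0.246
grip_force: 19.9
```

```bash
python3 -c "
from h import *
go([]);tilt()"
```

```text
t 10.825 tcp [ 0.515  -0.0645  0.294 ] head 67.3 q6 -1.43 F [ 0.8 -0.6 -4.2] open 21.0 grip 19.9
blob [293.4 167.6] 196 tilt 129.0 err px 69.4
blob [339.8 227. ] 395 tilt 68.0 err px 4.1
```

>>> servo_tool(
  targets=[
    [0, -0.008, 0.006, 0, 0.015],
    [0, -0.018, 0.014, 0, 0.015],
    [0, -0.026, 0.018, 0, 0.015],
    [0, -0.03, 0.018, 0, 0.015],
    [0, -0.026, 0.014, 0, 0.015],
    [0, -0.016, 0.008, 0, 0.015],
    [0, -0.006, 0.003, 0, 0.015],
    [0, 0, 0, 0, 0.015],
  ],
)

```text
t: 11.88
tcp_pos: [0.4651, -0.1846, 0.2133]
tool_rot: [0.619, 3.08, 0.0]
ft_force: [0.1, -0.1, -2.6]
opening: 0.247
grip_force: 20.0
```

>>> servo_tool(
  targets=[
    [0, 0.06, -0.015, 0, 0.015],
    [0, 0.044, -0.008, 0, 0.015],
    [0, 0.028, -0.003, 0, 0.015],
    [0, 0.015, 0, 0, 0.015],
    [0, 0.006, 0, 0, 0.015],
    [0, 0, 0, 0, 0.015],
  ],
)

```text
t: 12.62
tcp_pos: [0.5239, -0.0433, 0.2391]
tool_rot: [-0.617, -3.08, 0.001]
ft_force: [-0.2, 1.0, -2.4]
opening: 0.247
grip_force: 19.9
```

```bash
python3 -c "
from h import *
go([]);tilt()"
```

```text
t 12.625 tcp [ 0.5239 -0.0433  0.2391] head 67.3 q6 -1.39 F [-0.2  1.  -2.4] open 21.1 grip 19.9
blob [304.5 192.6] 175 tilt 129.0 err px 66.2
blob [341.1 254.3] 352 tilt 77.0 err px 4.8
```

>>> servo_tool(
  targets=[
    [0, -0.01, 0.012, 0, 0.015],
    [0, -0.015, 0.02, 0, 0.015],
    [0, -0.015, 0.022, 0, 0.015],
    [0, -0.012, 0.02, 0, 0.015],
    [0, -0.008, 0.014, 0, 0.015],
    [0, 0, 0.006, 0, 0.015],
    [0, 0, 0, 0, 0.015],
    [0, 0, 0, 0, 0.015],
  ],
)

```text
t: 13.68
tcp_pos: [0.5012, -0.0995, 0.1468]
tool_rot: [0.618, 3.079, -0.001]
ft_force: [-3.8, 1.0, 13.2]
opening: 0.248
grip_force: 23.1
```

```bash
python3 -c "
from h import *
go([]);tilt()"
```

```text
t 13.675 tcp [ 0.5012 -0.0995  0.1468] head 67.3 q6 -1.51 F [-3.8  1.  13.2] open 21.2 grip 23.1
blob [277.4 242.4] 169 tilt 66.0 err px 66.8
blob [313.9 301.5] 336 tilt 76.0 err px 2.4
```

>>> servo_tool(
  targets=[
    [0, 0.008, 0, 0, 0.015],
    [0, 0.008, 0, 0, 0.015],
    [0, 0.008, 0.001, 0, 0.015],
    [0, 0.008, 0.001, 0, 0.015],
    [0, 0.008, 0.001, 0, 0.015],
    [0, 0.006, 0.001, 0, 0.015],
    [0, 0, 0, 0, 0.015],
  ],
)

```text
t: 14.6
tcp_pos: [0.5193, -0.056, 0.1414]
tool_rot: [0.617, 3.08, -0.0]
ft_force: [-0.1, -0.7, 3.7]
opening: 0.246
grip_force: 23.3
```

```bash
python3 -c "
from h import *
go([]);tilt(.01)"
```

```text
t 14.6 tcp [ 0.5193 -0.056   0.1414] head 67.3 q6 -1.41 F [-0.1 -0.7  3.7] open 21.0 grip 23.3
blob [298.7 235.9] 150 tilt 52.0 err px 67.7
blob [319.4 302.4] 318 tilt 91.0 err px 0.8
```

>>> servo_tool(
  targets=[
    [0, 0, 0, 0, 0.03],
    [0, 0, 0, 0, 0.085],
    [0, 0, 0, 0, 0.085],
    [0, 0, 0, 0, 0.085],
    [0, 0, 0, 0, 0.085],
    [0, 0, 0, 0, 0.085],
    [0, 0, 0, 0, 0.085],
  ],
)

```text
t: 15.52
tcp_pos: [0.5187, -0.0561, 0.1413]
tool_rot: [-0.618, -3.08, 0.0]
ft_force: [-0.9, 0.1, -0.1]
opening: 0.993
grip_force: 0.0
```

```bash
python3 -c "
from h import *
from rig import *
go([]);tilt(.01)
c=read_camera('side');d['side']=c;e=read_camera('scene');d['scene']=e
pickle.dump(d,open('cams.pkl','wb'))
a=np.clip(c['img'][150:400,230:480]*2.,0,255);b=e['img'][150:400,180:430]
cv2.imwrite('pics/s1.png',cv2.resize(np.hstack([a,b]).astype(np.uint8)[:,:,::-1],None,fx=1.6,fy=1.6,interpolation=cv2.INTER_CUBIC))"
```

```text
t 15.525 tcp [ 0.5187 -0.0561  0.1413] head 67.3 q6 -1.42 F [-0.9  0.1 -0.1] open 84.8 grip 0.0
blob [293.7 232.2] 278 tilt 53.0 err px 73.7
blob [319.5 302.5] 321 tilt 91.0 err px 0.5
```

View pics/s1.png

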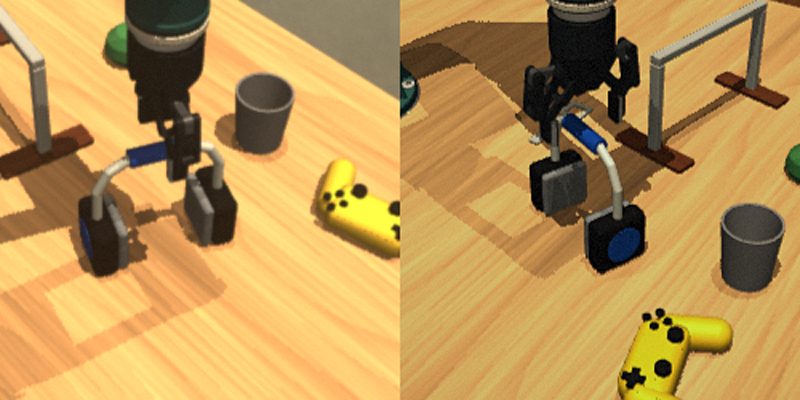

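```bash
python3 -c "
from h import *
print(onz('scene',(293.7,232.2),.15),onz('scene',(295.6,232.8),.15),onz('side',(333.4,245.3),.15))
for a,b in [('scene',[(283.1,223.8),(308.1,241.9)]),('side',[(310,248.1),(356.9,242.5)])]: print([onz(a,p,.15).round(4) for p in b])
go([(.5187,-.0561,.142,67.3)])"
```

```text
[ 0.51316226 -0.05378244  0.15      ] [ 0.51744227 -0.05348564  0.15      ] [ 0.52082858 -0.06196006  0.15      ]
[array([ 0.4783, -0.0405,  0.15  ]), array([ 0.5548, -0.0661,  0.15  ])]
[array([ 0.4862, -0.0403,  0.15  ]), array([ 0.556, -0.084,  0.15 ])]
t 15.675 tcp [ 0.5187 -0.0561  0.1413] head 67.3 q6 -1.42 F [ 0.   0.3 -0.3] open 84.8 grip 0.0
[ 0.     -0.     -0.0007] yaw 0.0
```

>>> servo_tool(
  targets=[
    [0, 0, 0, 0, 0.015],
    [0, 0, 0, 0, 0.015],
    [0, 0, 0, 0, 0.015],
    [0, 0, 0, 0, 0.015],
    [0, 0, 0, 0, 0.015],
    [0, 0, 0, 0, 0.015],
    [0, 0, 0, 0, 0.015],
    [0, 0, 0, 0, 0.015],
  ],
  newtons=60,
)

```text
t: 16.68
tcp_pos: [0.5188, -0.056, 0.1415]
tool_rot: [0.618, 3.08, 0.0]
ft_force: [-0.0, 2.7, 4.1]
opening: 0.229
grip_force: 58.8
```

>>> servo_tool(
  targets=[
    [0, 0, -0.01, 0, 0.015],
    [0, 0, -0.02, 0, 0.015],
    [0, 0, -0.03, 0, 0.015],
    [0, 0, -0.035, 0, 0.015],
    [0, 0, -0.035, 0, 0.015],
    [0, 0, -0.035, 0, 0.015],
    [0, 0, -0.025, 0, 0.015],
    [0, 0, -0.01, 0, 0.015],
  ],
)

```text
t: 17.68
tcp_pos: [0.5191, -0.0564, 0.3427]
tool_rot: [0.617, 3.078, -0.001]
ft_force: [-0.0, -0.5, -3.6]
opening: 0.233
grip_force: 59.1
```

```bash
python3 -c "
from h import *
go([(.527,.2605,.345,79.3)]);tilt(.009)"
```

```text
t 17.675 tcp [ 0.5191 -0.0564  0.3427] head 67.3 q6 -1.42 F [-0.  -0.5 -3.6] open 19.9 grip 59.1
[ 0.1149  0.2955 -0.0026] yaw -0.209
blob [297.5 138. ] 171 tilt 129.0 err px 77.6
blob [321.  214.7] 457 tilt 91.0 err px 0.8
```

>>> servo_tool(
  targets=[
    [0.004, 0.01, -0.003, 0, 0.015],
    [0.009, 0.023, 0, 0, 0.015],
    [0.014, 0.036, 0, 0, 0.015],
    [0.017, 0.044, 0, 0, 0.015],
    [0.018, 0.046, 0, 0, 0.015],
    [0.018, 0.046, 0, 0, 0.015],
    [0.014, 0.036, 0, 0, 0.015],
    [0.01, 0.026, 0, 0, 0.015],
  ],
)

```text
t: 18.73
tcp_pos: [0.5243, 0.2327, 0.3425]
tool_rot: [-0.615, -3.078, 0.002]
ft_force: [0.5, -0.0, -2.4]
opening: 0.231
grip_force: 59.1
```

>>> servo_tool(
  targets=[
    [0.007, 0.018, 0, 0, 0.015],
    [0.003, 0.008, 0, -0.04, 0.015],
    [0, 0, 0, -0.06, 0.015],
    [0, 0, 0, -0.06, 0.015],
    [0, 0, 0, -0.05, 0.015],
    [0, 0, 0, 0, 0.015],
    [0, 0, 0, 0, 0.015],
  ],
)

```text
t: 19.6
tcp_pos: [0.5265, 0.2578, 0.3442]
tool_rot: [-0.293, -3.128, 0.001]
ft_force: [-0.0, 0.1, -2.8]
opening: 0.229
grip_force: 59.2
```

```bash
python3 -c "
from h import *
go([(.527,.2605,.345,79.3),(.527,.2605,.17,79.3)]);tilt(.009)"
```

```text
t 19.6 tcp [0.5265 0.2578 0.3442] head 79.3 q6 -1.05 F [-0.   0.1 -2.8] open 19.5 grip 59.2
[ 0.      0.0028 -0.0008] yaw -0.0
[-0.00e+00  1.00e-04  1.75e-01] yaw 0.0
blob [407.1 148.9] 219 tilt 91.0 err px 0.9
```

>>> servo_tool(
  targets=[
    [0, 0.001, 0.01, 0, 0.015],
    [0, 0.001, 0.02, 0, 0.015],
    [0, 0, 0.03, 0, 0.015],
    [0, 0, 0.03, 0, 0.015],
    [0, 0, 0.03, 0, 0.015],
    [0, 0, 0.025, 0, 0.015],
    [0, 0, 0.015, 0, 0.015],
    [0, 0, 0.008, 0, 0.015],
  ],
)

```text
t: 20.65
tcp_pos: [0.5266, 0.2601, 0.1754]
tool_rot: [-0.291, -3.127, 0.001]
ft_force: [0.4, -0.7, -2.6]
opening: 0.233
grip_force: 59.1
```

>>> servo_tool(
  targets=[
    [0, 0, 0.003, 0, 0.015],
    [0, 0, 0, 0, 0.015],
    [0, 0, 0, 0, 0.015],
  ],
)

```text
t: 21.02
tcp_pos: [0.5274, 0.2604, 0.1741]
tool_rot: [0.291, 3.127, 0.001]
ft_force: [-0.3, 0.8, -3.4]
opening: 0.234
grip_force: 59.1
```

```bash
python3 -c "
from h import *
from rig import *
go([]);tilt(.009)
c=read_camera('side');e=read_camera('scene')
a=np.clip(c['img'][60:280,130:350]*2.,0,255);b=e['img'][90:310,280:500]
cv2.imwrite('pics/f1.png',cv2.resize(np.hstack([a,b]).astype(np.uint8)[:,:,::-1],None,fx=1.8,fy=1.8,interpolation=cv2.INTER_CUBIC))"
```

```text
t 21.025 tcp [0.5274 0.2604 0.1741] head 79.4 q6 -1.04 F [-0.3  0.8 -3.4] open 20.0 grip 59.1
blob [363.6 156.2] 50 tilt 129.0 err px 65.1
blob [380.9 162. ] 98 tilt 33.0 err px 49.9
blob [400.  215.2] 170 tilt 91.0 err px 0.9
```

View pics/f1.png

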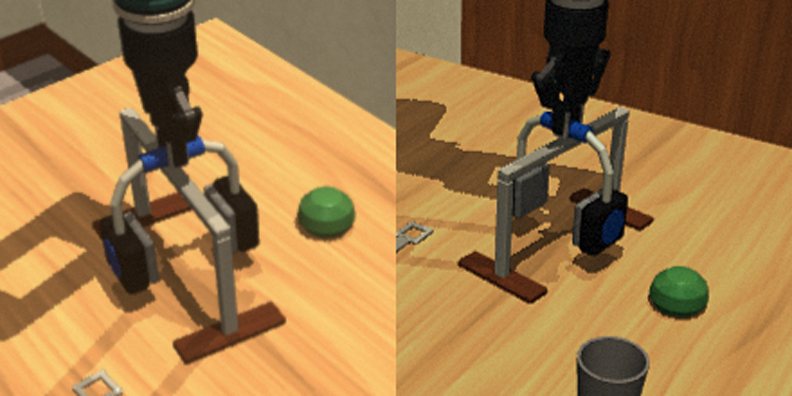

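>>> servo_tool(
  targets=[
    [0, 0, 0.003, 0, 0.015],
    [0, 0, 0.0015, 0, 0.015],
    [0, 0, 0, 0, 0.015],
  ],
)

```text
t: 21.55
tcp_pos: [0.5266, 0.2601, 0.1685]
tool_rot: [-0.291, -3.127, 0.001]
ft_force: [-1.2, -0.6, -2.8]
opening: 0.235
grip_force: 59.1
```

>>> servo_tool(
  targets=[
    [0, 0, 0.0015, 0, 0.015],
    [0, 0, 0, 0, 0.015],
  ],
)

```text
t: 21.8
tcp_pos: [0.527, 0.2602, 0.1674]
tool_rot: [0.291, 3.128, 0.0]
ft_force: [0.2, 0.5, -1.9]
opening: 0.229
grip_force: 59.5
```

Near contact; one more millimetre.

>>> servo_tool(
  targets=[
    [0, 0, 0.001, 0, 0.015],
    [0, 0, 0, 0, 0.015],
  ],
)

```text
t: 22.05
tcp_pos: [0.5271, 0.2602, 0.1672]
tool_rot: [0.291, 3.127, 0.0]
ft_force: [-1.7, -1.0, 4.4]
opening: 0.228
grip_force: 60.2
```

>>> servo_tool(
  targets=[
    [0, 0, 0, 0, 0.024],
    [0, 0, 0, 0, 0.04],
    [0, 0, 0, 0, 0.085],
    [0, 0, 0, 0, 0.085],
    [0, 0, 0, 0, 0.085],
    [0, 0, 0, 0, 0.085],
    [0, 0, 0, 0, 0.085],
    [0, 0, 0, 0, 0.085],
  ],
  newtons=20,
)

```text
t: 23.05
tcp_pos: [0.5269, 0.2602, 0.1663]
tool_rot: [0.291, 3.128, -0.0]
ft_force: [0.4, -0.7, 0.8]
opening: 0.991
grip_force: 0.0
```

```bash
python3 -c "
from h import *
go([]);tilt(.009)"
```

```text
t 23.05 tcp [0.5269 0.2602 0.1663] head 79.4 q6 -1.04 F [ 0.4 -0.7  0.8] open 84.7 grip 0.0
blob [376.5 163.3] 170 tilt 34.0 err px 53.9
blob [399.3 217.9] 165 tilt 91.0 err px 1.1
```

Hanging free; back away upward and let it settle.

>>> servo_tool(
  targets=[
    [0, 0, -0.01, 0, 0.085],
    [0, 0, -0.02, 0, 0.085],
    [0, 0, -0.03, 0, 0.085],
    [0, 0, -0.04, 0, 0.085],
    [0, 0, -0.03, 0, 0.085],
    [0, 0, -0.01, 0, 0.085],
    [0, 0, 0, 0, 0.085],
    [0, 0, 0, 0, 0.085],
  ],
)

```text
t: 24.1
tcp_pos: [0.526, 0.2599, 0.3048]
tool_rot: [-0.291, -3.126, 0.002]
ft_force: [-0.7, -0.8, -0.3]
opening: 0.993
grip_force: 0.0
```

>>> servo_tool(
  targets=[
    [0, 0, 0, 0, 0.085],
    [0, 0, 0, 0, 0.085],
    [0, 0, 0, 0, 0.085],
    [0, 0, 0, 0, 0.085],
    [0, 0, 0, 0, 0.085],
    [0, 0, 0, 0, 0.085],
    [0, 0, 0, 0, 0.085],
    [0, 0, 0, 0, 0.085],
  ],
)

```text
t: 25.1
tcp_pos: [0.5269, 0.2602, 0.3063]
tool_rot: [-0.291, -3.128, 0.0]
ft_force: [-0.1, 0.5, -0.0]
opening: 0.997
grip_force: 0.0
```

```bash
python3 -c "
from h import *
from rig import *
go([])
tilt(.009-.1403)
tilt(.009-.1403)"
```

```text
t 25.1 tcp [0.5269 0.2602 0.3063] head 79.4 q6 -1.04 F [-0.1  0.5 -0. ] open 85.1 grip 0.0
blob [373.3 162.2] 229 tilt 34.0 err px 57.4
blob [399.3 217.8] 165 tilt 91.0 err px 1.3
blob [373.3 162.2] 232 tilt 34.0 err px 57.4
blob [399.2 217.9] 167 tilt 91.0 err px 1.2
```

Disc and bar blobs are unchanged: upright, still, in place.

```bash
python3 -c "
from rig import *
print(sign_off())"
```

```text
the job is handed in; nothing more can be done
None
```

The headset was stood upright on its cups and let go, then re-gripped by the headband and hung over the middle of the rail; it hung upright and still in the last camera check, the gripper is clear, and the job was handed in at about 25 s (the sign-off returned no verdict).

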